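# Hook the blue shelf onto the slotted upright

### The job

On the left-hand bench, hang the blue hook-on shelf on the grey slotted upright: press its two steel hook tabs into the top pair of slots, then lower it until the hooks have dropped fully home behind the sheet and the shelf hangs by itself. Leave the yellow shelf standing where it is. A saw hangs by the post in front of the bench: a hand that leans some 40 degrees forward, fingers towards the hooks and wrist behind them, keeps the arm to the left of it.

Things in the scene. Friction and masses are not known exactly. Their poses are not given: they have to be found in the camera images.
- blue_shelf: the shelf to hang: blue metal tray 100 (x) x 80 (y) mm with a 12 mm rim, standing on the left bench (top at z = -5 mm), 0.2 kg. Origin: centre of its underside, z up. Grip web along x over the tray's middle: 12 mm thick (y), x -38 to 46 mm, top 52 mm, tray floor 5 mm above the underside. Back plate at +x: 80 mm wide, 75 mm high, outer face at x = 50 mm, with two steel hook tabs pointing to +x
- blue_hooks (a point): point on the blue shelf, 50 mm in +x and 63 mm above its origin, axes as the shelf's: on the back plate's outer face, midway between the hook tabs, level with their undersides. Tabs at y = -25 and 25 mm, 12 mm wide, 6 mm thick, reaching 17 mm out of the face, ending in lips turned down 16 mm below this point; gap between face and lip 11 mm
- top_slots (a point): point on the front face of the grey upright (fixed sheet 120 wide, 220 high, 6 mm thick), midway between the two top slots, level with their lower edges, 158 mm above the bench. x goes into the sheet, z up. Slots centred at y = -25 and 25 mm, 34 wide, 44 high; two more rows 64 and 128 mm lower. Hung home, blue_hooks lies here, x axes alike, play 11 mm sideways, 5 mm frontwards
- yellow_shelf: a shelf exactly like the blue one in shape and size but painted yellow; to be left alone. Origin: centre of its underside. (Not listed: the solid saw frame hanging in front of the bench, about x 0.21 to 0.25, y 0.05 to 0.22, z 0.33 to 0.74 m in the world, with a post and motor to its right; keep forearm and elbow to the left of it)

How it is judged (in metres and radians):
At the end, for the whole second after the job is handed in: The blue shelf hangs at rest by both hooks in the top pair of slots: blue_hooks within 16 mm sideways and 8 mm in height of top_slots, 10 mm in front to 6 mm behind the sheet's front face; shelf upright within 0.2 rad and in line with the upright within 0.25 rad (x of blue_hooks in the frame of top_slots between -0.01 and 0.006 m and y of blue_hooks in the frame of top_slots between -0.016 and 0.016 m and z of blue_hooks in the frame of top_slots between -0.008 and 0.008 m and angle between blue_shelf's own z axis and vertical below 0.2 rad and angle between the x axis of blue_shelf and the x axis of top_slots, either way round below 0.25 rad and linear speed of blue_shelf below 0.02 m/s); the robot touches nothing.
It fails at once if the yellow shelf is shifted by more than 30 mm from where it stood (distance of yellow_shelf from where it was at the start of the episode above 0.03 m).
It also fails if it takes over 35 s, if anything falls off the work surface, if the arm or the gripper's body presses on something with over 40 N, if the wrist force passes 120 N, or if a joint passes its speed limit or range.

### The arm

A 7-joint arm with a two-finger parallel gripper is mounted at the origin on a cart in front of the work surface, level with it; the furniture and walls round the work are solid. World frame = base frame: x ahead of the robot, y to its left, z up, the work surface at z = 0. Lengths are in m, angles in degrees, forces in N, time in s.
With the tool pointing down it reaches from about 0.4 to 0.75 m from the base axis. Payload 19.5 kg.
Tool frame: the origin (TCP) lies midway between the tips of the shut fingers; the grasp point (between the pads) lies 19 mm behind it (manip.tcp_to_grasp is the distance from the TCP to the grasp point, in m); z points along the fingers, y is the line along which they close (so a half turn about z gives the same grasp; the last joint's range is limited). The gripper opens to 85 mm and grips with 20 to 120 N. Pads are 22 mm wide; open, the fingers measure 114 mm over their backs; the gripper's body (76 mm by 85 mm) begins 54 mm behind the grasp point. The pads swing forward as they close: fully open they stand 13 mm farther back than shut.
Start: joints at [-65.988, 40.479, -1.581, 85.061, 1.261, 54.483, -4.326], TCP at [0.256, 0.515, 0.231] pointing down, gripper open.
Joint ranges: [-155.06, 155.06], [-18.47, 123.98], [-90, 86.84], [0, 140.48], [-83.41, 263.41], [0, 116], [-161.91, 161.91]. Speed limits (degrees/s): [108.29, 108.29, 147.25, 147.25, 172.46, 172.46, 172.46].

### API

Orientations are given as a 3x3 rotation matrix whose columns are the frame's x, y, z axes.
In Python, from bench import manip, viewer, finder gives the robot as it stands. The module is installed in compiled form; this text tells all that it offers.
- The arm moves only by the tool send_rows, never from a script. Its argument "motion" is a list of rows, each a list of 5 numbers: the opening, from -1 (shut) to 1 (fully open), then the shift along the tool's x, y, z in cm, then the turn about the tool's z in degrees. A call has 1 to 20 rows; each row is the pose to reach, as a shift and turn from the pose commanded when the call began, along the tool's axes at that moment; what a row does not reach only later rows make up. A row lasts 1/12 s, in which the tool goes at most 41.7 mm and 7.16 degrees, less where a joint would pass 70% of its speed; a pose out of reach is approached as far as the arm can. A call with a gripper value outside its range is refused whole. The fingers move at their own pace and stop on an object; "force" is the grip in N (left out, the last holds). Time passes only in rows, so rows that repeat a pose let the fingers close. It gives the time, the measured TCP pose, the force, the opening and the grip force at its end, in the units of the state.
- manip.sense(): the state, without advancing time (a new reading comes with each control period).
- viewer.snapshot(name): name is "scene" or "side" or "wrist"; returns (picture, depth): 420x560x3 uint8, red, green, blue; 420x560 float32, m along the optical axis (not along the pixel's ray), 0 where there is no reading.
- viewer.camera_params(name): a dict with "camera_matrix" (3x3 intrinsics, pixels), "R" (3x3) and "t" (3): a world point X has camera coordinates R X + t; the wrist camera has in their place "hand_eye" (4x4, takes a point from camera to tool coordinates, whose origin is the TCP and whose axes are the flange's). Camera axes: x right, y down, z forward; pixel columns grow to the right and rows downward; lengths in m; the calibration is good to about 2 mm. A picture is of the moment at which its call begins: read the wrist's pose just before it. camera_params takes no time and is no camera call.
- manip.sign_off(): hands the job in; it is judged then, once.
Trained networks look in the newest picture that a camera, given by its name, has taken for a name from the list of things; names that differ only in an ending like _2 or _b are one class to them, and where a whole thing is asked for, a point or a joint stands for the part that bears it (a point fixed in the world has none). Each returns a list of dicts, best first, with "score" (0 to 1); they miss things now and then, are a little off and sometimes report something else, mostly with a low value. They report only what shows in the picture. A call takes as long as a camera call.
- finder.outline_of(label, camera): "mask" (420x560 bool, what is visible of it) and "rect" ([centre column, centre row, width, height] in pixels, round what is visible of it).
- finder.mark_of(label, camera): "at" ([column, row] in pixels: a listed point, or the origin of a listed thing).
The state is a dict: "time_s": time; "joint_positions": joint angles; "qd": joint speeds; "joint_efforts": joint torques, N m; "eef_pos": TCP position; "eef_rot": TCP orientation; "wrist_force": force on the tool from outside, world axes, zero at the start; "wrist_torque": the same for the moment, N m; "grip_width": finger opening in m; "grasp_force": force on a finger pad.
Only numpy, scipy, OpenCV 4.12 (cv2) and the standard library are available. Lean on these libraries where they do the work, as an engineer would, in place of code of your own. Each camera call takes 0.05 s, during which the arm holds its last target. There are 200 camera calls.

## Working session

There is one attempt and no reset: what is moved stays moved. The work goes in short steps, Python scripts to look and compute and a tool call to move; the robot and the scene stay as the last step left them, time stands still between calls to the robot, and variables do not carry over. Pictures are saved under pics/ and viewed, at most 10 in all, crops included, and the job is handed in when it is done.

Besides the shell and the picture viewer there is one more tool, called after "Request:" as name(argument=value, ...), one argument or row to a line, values as JSON. send_rows: Moves the arm, as the interface text tells. Its arguments: {"type":"object","properties":{"motion":{"type":"array","items":{"type":"array","items":{"type":"number"}}},"force":{"type":"number"}},"required":["motion"]}

```bash
mkdir -p pics; cat > h.py <<'E'
import numpy as np, cv2
from bench import manip, viewer, finder
def snap(n,f=None):
    s=manip.sense(); p,d=viewer.snapshot(n)
    if f: cv2.imwrite('pics/'+f,p[:,:,::-1])
    return s,p,d
def cam(n,s):
    c=viewer.camera_params(n);K=np.array(c['camera_matrix'])
    if n=='wrist':
        T=np.eye(4);T[:3,:3]=s['eef_rot'];T[:3,3]=s['eef_pos'];M=T@np.array(c['hand_eye'])
    else:
        M=np.eye(4);R=np.array(c['R']);M[:3,:3]=R.T;M[:3,3]=-R.T@np.array(c['t'])
    return K,M
def pts(n,s,d,mask):
    K,M=cam(n,s);v,u=np.nonzero(mask&(d>0));z=d[v,u]
    P=np.linalg.inv(K)@np.vstack([u,v,np.ones(len(u))])*z
    return (M[:3,:3]@P).T+M[:3,3]
def proj(n,s,X):
    K,M=cam(n,s);q=K@(M[:3,:3].T@(np.array(X)-M[:3,3]));return q[:2]/q[2]
E
python3 - <<'E'
from h import *
ims=[]
for n in ['scene','side','wrist']:
    s,p,d=snap(n); ims.append(p)
    for l in ['blue_shelf','yellow_shelf','top_slots','blue_hooks']:
        if l!='top_slots':
          for o in finder.outline_of(l,n)[:1]:
            P=pts(n,s,d,o['mask']);print(n,l,round(o['score'],2),np.round(o['rect']),len(P),np.round(np.percentile(P,[2,50,98],axis=0),3).tolist() if len(P) else '')
        for o in finder.mark_of(l,n)[:2]:
            u,v=np.round(o['at']).astype(int);m=np.zeros(d.shape,bool)
            if 0<=u<560 and 0<=v<420:
                m[v,u]=1;P=pts(n,s,d,m);print(n,'mark',l,round(o['score'],2),u,v,np.round(P,3).tolist())
print(s['eef_pos'],np.round(s['eef_rot'],3).tolist(),s['time_s'])
cv2.imwrite('pics/a.png',cv2.resize(np.vstack([np.hstack(ims[:2]),np.hstack([ims[2],ims[2]*0])]),(800,600))[:,:,::-1])
E
```

```text
scene blue_shelf 0.96 [336. 249.  58.  64.] 2660 [[0.324, 0.334, -0.001], [0.397, 0.387, 0.014], [0.437, 0.439, 0.069]]
scene mark blue_shelf 0.56 336 264 [[0.364, 0.404, 0.012]]
scene yellow_shelf 0.97 [285. 276.  69.  80.] 3155 [[0.339, 0.466, -0.002], [0.408, 0.518, 0.014], [0.447, 0.558, 0.07]]
scene mark yellow_shelf 0.75 284 293 [[0.383, 0.52, -0.0]]
scene mark top_slots 0.68 254 162 [[0.564, 0.426, 0.158]]
scene blue_hooks 0.74 [336. 251.  58.  68.] 2753 [[0.324, 0.333, -0.004], [0.397, 0.387, 0.012], [0.439, 0.439, 0.069]]
scene mark blue_hooks 0.8 330 225 [[0.418, 0.362, 0.053]]
side blue_shelf 0.92 [350. 257.  72.  72.] 2895 [[0.325, 0.336, -0.004], [0.396, 0.392, 0.016], [0.44, 0.442, 0.068]]
side mark blue_shelf 0.92 350 273 [[0.377, 0.398, -0.002]]
side mark blue_shelf 0.64 337 233 [[0.419, 0.369, 0.054]]
side yellow_shelf 0.9 [310. 290.  84.  81.] 3691 [[0.342, 0.467, -0.004], [0.408, 0.521, 0.016], [0.455, 0.56, 0.068]]
side mark yellow_shelf 0.61 311 310 [[0.389, 0.528, -0.0]]
side mark top_slots 0.69 250 175 [[0.564, 0.43, 0.159]]
side mark top_slots 0.16 350 272 [[0.377, 0.399, 0.001]]
side blue_hooks 0.59 [352. 257.  66.  70.] 2817 [[0.326, 0.337, -0.003], [0.396, 0.392, 0.017], [0.439, 0.442, 0.068]]
wrist blue_shelf 0.69 [223. 322.  85. 122.] 7790 [[0.324, 0.332, -0.001], [0.396, 0.381, 0.009], [0.435, 0.435, 0.071]]
wrist mark blue_shelf 0.8 230 297 [[0.349, 0.411, 0.048]]
wrist yellow_shelf 0.97 [332. 290.  92. 126.] 8094 [[0.34, 0.464, 0.0], [0.411, 0.51, 0.008], [0.446, 0.554, 0.071]]
wrist mark yellow_shelf 0.73 325 270 [[0.365, 0.516, 0.048]]
wrist blue_hooks 0.62 [224. 323.  82. 124.] 7634 [[0.325, 0.332, 0.0], [0.396, 0.382, 0.009], [0.435, 0.434, 0.071]]
wrist mark blue_hooks 0.94 223 368 [[0.418, 0.366, 0.063]]
[0.25565981 0.51501531 0.23126026] [[-0.896, 0.445, -0.0], [0.445, 0.896, -0.0], [0.0, -0.0, -1.0]] 0.8
```

View pics/a.png

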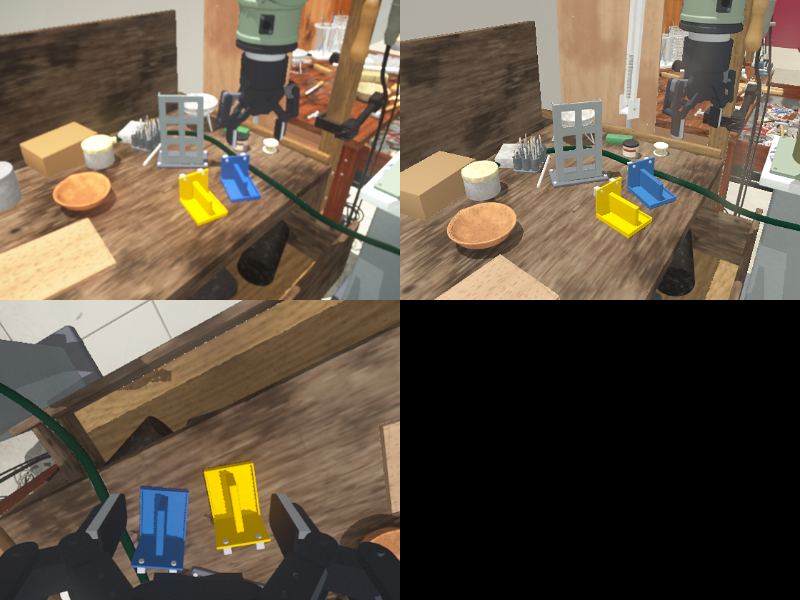

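The picture shows the blue shelf at about (240,180) and the upright at (183,130) in the scene tile. The yellow shelf is to the left of the blue one, and both shelves' hooks point towards the upright. Next I'll measure the yaws and where the saw is.

```bash
cat > m.py <<'E'
from h import *
def web(n,l):
    s,p,d=snap(n);o=finder.outline_of(l,n)[0];P=pts(n,s,d,cv2.erode(o['mask'].astype(np.uint8),np.ones((3,3)))>0)
    r=cv2.minAreaRect(P[:,:2].astype(np.float32))
    zt=P[:,2].max();W=P[(P[:,2]>.040)&(P[:,2]<.0535)]
    T=P[(P[:,2]>.062)]
    f=lambda Q:(np.round(Q.mean(0),3),np.round(np.degrees(np.arctan2(*np.linalg.svd((Q-Q.mean(0))[:,:2],full_matrices=False)[2][0][::-1])),1),len(Q))
    print(n,l,'rect',r,'web',f(W),'plate',f(T))
E
python3 - <<'E'
from m import *
for n in ['scene','side','wrist']: web(n,'blue_shelf')
web('wrist','yellow_shelf')
for n in ['scene','side']:
    s,p,d=snap(n);P=pts(n,s,d,np.ones(d.shape,bool))
    U=P[(abs(P[:,0]-.565)<.05)&(abs(P[:,1]-.428)<.09)&(P[:,2]>.03)&(P[:,2]<.24)]
    # front plane via ransac
    b=0
    rng=np.random.default_rng(0)
    for i in range(300):
        a,c=U[rng.choice(len(U),2)][:,:2]
        t=c-a
        if np.linalg.norm(t)<.04: continue
        nn=np.array([t[1],-t[0]])/np.linalg.norm(t);e=abs((U[:,:2]-a)@nn)<.002
        if e.sum()>b:b=e.sum();I=e
    Q=U[I];t=np.linalg.svd((Q-Q.mean(0))[:,:2],full_matrices=False)[2][0]
    q=(Q[:,:2]-Q[:,:2].mean(0))@t
    Qt=Q[Q[:,2]>.09]
    print(n,'upright',len(U),b,'edge az',np.degrees(np.arctan2(t[1],t[0])),'mid',Q[:,:2].mean(0)+t*(np.percentile(q,.5)+np.percentile(q,99.5))/2,np.ptp(q),'z',Q[:,2].max())
    S=P[(P[:,0]>.15)&(P[:,0]<.3)&(P[:,1]>0)&(P[:,1]<.28)&(P[:,2]>.28)&(P[:,2]<.8)]
    print('saw',len(S),np.percentile(S,[1,50,99],axis=0).round(3).tolist() if len(S) else '', viewer.camera_params(n)['t'], (-np.array(viewer.camera_params(n)['R']).T@viewer.camera_params(n)['t']).round(2))
    cv2.imwrite('pics/%s1.png'%n,p[:,:,::-1])
print(manip.sense())
E
```

```text
scene blue_shelf rect ((0.3829547166824341, 0.38645482063293457), (0.0794105976819992, 0.11723403632640839), 58.404930114746094) web (array([0.396, 0.379, 0.047]), np.float64(148.7), 426) plate (array([0.418, 0.366, 0.066]), np.float64(-121.4), 158)
side blue_shelf rect ((0.3849247694015503, 0.38771435618400574), (0.08066069334745407, 0.11563467234373093), 59.01816177368164) web (array([0.4  , 0.38 , 0.046]), np.float64(147.5), 437) plate (array([0.421, 0.368, 0.066]), np.float64(58.6), 155)
wrist blue_shelf rect ((0.3823227882385254, 0.38393551111221313), (0.07828334718942642, 0.11570870876312256), 59.307987213134766) web (array([0.393, 0.378, 0.048]), np.float64(-31.1), 1266) plate (array([0.417, 0.362, 0.067]), np.float64(61.5), 675)
wrist yellow_shelf rect ((0.39770692586898804, 0.5092747807502747), (0.0771561786532402, 0.11706936359405518), 74.28389739990234) web (array([0.408, 0.506, 0.048]), np.float64(-15.3), 1298) plate (array([0.437, 0.499, 0.067]), np.float64(-106.6), 723)
scene upright 3330 2688 edge az -134.0236603800397 mid [0.56523157 0.42654307] 0.12005399393995814 z 
[... 548 characters left out ...]
 ]), 'qd': array([-0.0001574 , -0.03930461,  0.04686917, -0.02710098,  0.04646753,
       -0.01474209,  0.03552531]), 'joint_efforts': array([-9.29942253e-04, -8.82985067e+01,  1.23357531e+00, -2.36379772e+01,
        1.69871666e-02,  1.82672906e-03, -1.31219051e-05]), 'eef_pos': array([0.2556814 , 0.51501571, 0.23128493]), 'eef_rot': array([[-8.95692463e-01,  4.44674052e-01, -1.21434818e-05],
       [ 4.44674052e-01,  8.95692462e-01, -2.98267282e-05],
       [-2.38634700e-06, -3.21154669e-05, -9.99999999e-01]]), 'wrist_force': array([-0.03015162, -0.02344104, -0.56543049]), 'wrist_torque': array([ 0.01702185,  0.00877439, -0.01248085]), 'grasp_force': 0.0, 'grip_width': 0.08533626024041407}
```

Request:
send_rows(
  motion=[
    [1,0,0,-2,0],
    [1,0,0,-4,0],
    [1,0,0,-5,0],
    [1,0,0,-5,0],
  ],
)

```text
time_s: 2.03
eef_pos: [0.256, 0.5156, 0.2833]
eef_rot: [[-0.896, 0.445, 0.001], [0.445, 0.896, 0.003], [0.0, 0.003, -1.0]]
wrist_force: [-0.8, -0.2, -0.7]
grip_width: 0.0851
grasp_force: 0.0
```

```bash
python3 -c "
from h import *
s=manip.sense();print(s['joint_positions'],s['eef_pos'],s['eef_rot'].tolist())"
```

```text
[-66.04527813  37.43365139  -1.47607481  80.09174908   1.01836982
  62.31390672  -4.09608295] [0.2559734  0.51558574 0.28326123] [[-0.8956486194531724, 0.4447606039474595, 0.0012472561553933791], [0.44476233887937555, 0.8956443678928356, 0.002761915348087178], [0.00011129318736928271, 0.0030284382334153665, -0.9999954080773036]]
```

Request:
send_rows(
  motion=[
    [1,-2,-1,0,5],
    [1,-2,-1,0,10],
    [1,-2,-1,0,13],
    [1,-2,-1,0,13],
  ],
)

```text
time_s: 2.37
eef_pos: [0.2691, 0.4969, 0.2807]
eef_rot: [[-0.771, 0.637, -0.0], [0.637, 0.771, -0.001], [-0.0, -0.001, -1.0]]
wrist_force: [-0.3, -0.4, 0.3]
grip_width: 0.085
grasp_force: 0.0
```

```bash
python3 -c "
from h import *
s=manip.sense();print(s['joint_positions'],s['eef_pos'],s['eef_rot'].tolist())"
```

```text
[-65.95234026  36.71494087   2.25088719  82.47284589  -1.53461769
  60.8862528  -12.97503711] [0.26910126 0.49694449 0.28071584] [[-0.7707889409135439, 0.6370905276360811, -0.0002610780677577361], [0.6370905268300934, 0.770788641302518, -0.0007287402640847353], [-0.000263037510234551, -0.0007280353000866407, -0.9999997003878901]]
```

View pics/side1.png

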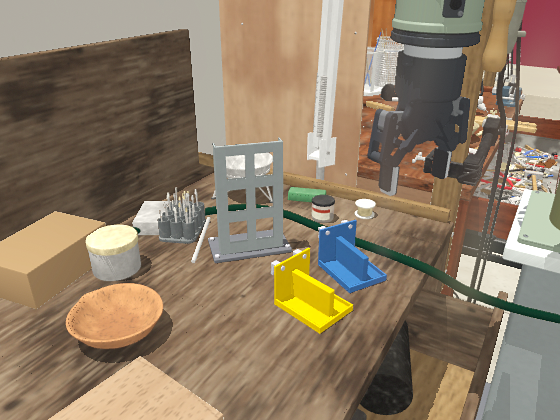

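```bash
cat > kin.py <<'E'
import numpy as np, itertools
from scipy.optimize import least_squares
from scipy.spatial.transform import Rotation as Ro
D=[([-65.98762178,40.47786545,-1.57990305,85.06115707,1.26005266,54.48013241,-4.3241839],[.2556814,.51501571,.23128493],[[-.895692,.444674,0],[.444674,.895692,0],[0,0,-1]]),
([-66.04527813,37.43365139,-1.47607481,80.09174908,1.01836982,62.31390672,-4.09608295],[.2559734,.51558574,.28326123],[[-.89565,.44476,.00125],[.44476,.89564,.00276],[.00011,.00303,-.999995]]),
([-65.95234026,36.71494087,2.25088719,82.47284589,-1.53461769,60.8862528,-12.97503711],[.26910126,.49694449,.28071584],[[-.770789,.637091,-.00026],[.637091,.770789,-.00073],[-.00026,-.00073,-1]])]
E
cat > t.py <<'E'
from kin import *
res=[]
for sg in itertools.product([1,-1],repeat=4):
    def R(q,p):
        a=Ro.identity();k=0
        for i,ax in enumerate('zyzyzyz'):
            s=sg[i//2] if ax=='z' else 1
            a=a*Ro.from_euler(ax,s*q[i],degrees=True)
        return a
    for c in range(8):
        # left const yaw, right const yaw (multiples), fit
        f=lambda x:np.concatenate([(Ro.from_euler('z',x[0])*R(q,0)*Ro.from_euler('z',x[1])*Ro.from_matrix(r).inv()).as_rotvec() for q,p,r in D])
        o=least_squares(f,[c*np.pi/4,(c*3)%8*np.pi/4]);res.append((o.cost,sg,np.degrees(o.x).round(2)))
res.sort(key=lambda t:t[0])
for r in res[:6]:print(r)
E
python3 t.py
```

```text
(np.float64(5.193044085295223e-10), (-1, -1, -1, -1), array([-5.000e-02,  8.995e+01]))
(np.float64(5.193044086681862e-10), (-1, -1, -1, -1), array([-5.000e-02,  8.995e+01]))
(np.float64(5.193049384001246e-10), (-1, -1, -1, -1), array([359.95, 449.95]))
(np.float64(5.193049968493572e-10), (-1, -1, -1, -1), array([359.95,  89.95]))
(np.float64(5.1932776361233e-10), (-1, -1, -1, -1), array([-5.000e-02,  8.995e+01]))
(np.float64(5.193301875729295e-10), (-1, -1, -1, -1), array([-4.000e-02,  8.996e+01]))
```

Request:
send_rows(
  motion=[
    [1,-2.5,-0.2,0,0],
    [1,-5,-0.5,0,-2],
    [1,-7.5,-0.7,0,-4],
    [1,-7.5,-0.7,0,-4],
  ],
)

```text
time_s: 2.7
eef_pos: [0.3262, 0.4408, 0.281]
eef_rot: [[-0.815, 0.58, 0.002], [0.58, 0.815, -0.002], [-0.002, -0.001, -1.0]]
wrist_force: [1.3, -0.6, 0.8]
grip_width: 0.0852
grasp_force: 0.0
```

```bash
cat >> kin.py <<'E'
def frames(q):
    a=Ro.identity();F=[]
    for i,ax in enumerate('zyzyzyz'):
        a=a*Ro.from_euler(ax,q[i]*(-1 if ax=='z' else 1),degrees=True);F.append(a)
    return F
def fkp(q,x):
    F=frames(q);h,a1,b1,L1,a2,b2,L2,a3,b3,L3=x
    S=np.array([0,0,h]);E=S+F[2].apply([a1,b1,L1]);W=E+F[4].apply([a2,b2,L2]);T=W+F[6].apply([a3,b3,L3])
    return np.array([S,E,W,T])
def load():
    import json,os
    return [(d[0],d[1]) for d in D]+(json.load(open('d.json')) if os.path.exists('d.json') else [])
def add():
    import json
    from bench import manip
    s=manip.sense();L=load()[3:]+[(s['joint_positions'].tolist(),s['eef_pos'].tolist())];json.dump(L,open('d.json','w'));return s
def fit():
    L=load();x0=np.array([.3,0,0,.35,0,0,.35,0,0,.25]);w=np.array([.3,.03,.03,.3,.03,.03,.3,.02,.02,.3])
    f=lambda x:np.concatenate([(fkp(q,x)[3]-p)/.0005 for q,p in L]+[(x-x0)/w])
    o=least_squares(f,x0);return o.x
E
cat > st.py <<'E'
from kin import *
s=add();x=fit();print(s['time_s'],s['joint_positions'].round(1),s['eef_pos'].round(4),np.round(s['eef_rot'],3).tolist(),s['wrist_force'].round(1))
print(x.round(3),'res',max(np.abs(fkp(q,x)[3]-p).max() for q,p in load()));print(fkp(s['joint_positions'],x).round(3).tolist())
E
python3 st.py
```

```text
2.7 [-57.3  35.1   0.7  86.   -0.3  59.   -2. ] [0.3262 0.4408 0.281 ] [[-0.815, 0.58, 0.002], [0.58, 0.815, -0.002], [-0.002, -0.001, -1.0]] [ 1.3 -0.6  0.8]
[ 0.255  0.004 -0.02   0.517 -0.    -0.015  0.29   0.001  0.002  0.245] res 4.8424930094770335e-05
[[0.0, 0.0, 0.255], [0.179, 0.242, 0.676], [0.328, 0.441, 0.526], [0.326, 0.441, 0.281]]
```

```bash
cat > ik.py <<'E'
from kin import *
X=fit()
def pose(q):
    return fkp(q,X)[3], frames(q)[6]*Ro.from_euler('z',90,degrees=True)
def jac(q):
    p,r=pose(q);J=np.zeros((6,7))
    for i in range(7):
        d=np.array(q,float);d[i]+=.01;p2,r2=pose(d);J[:3,i]=(p2-p)/.01;J[3:,i]=(r2*r.inv()).as_rotvec()/.01
    return J
def step(q,pt,rt,W,null=None,kn=0,n=12):
    for _ in range(n):
        p,r=pose(q);e=np.r_[pt-p,(rt*r.inv()).as_rotvec()];J=jac(q)
        JW=(W[:,None]*J.T);Pi=JW@np.linalg.inv(J@JW);dq=Pi@e
        if null is not None: dq=dq+kn*(np.eye(7)-Pi@J)@(null-q)
        q=q+dq
    return q
def run(q,rows,W,n=6,**k):
    p0,r0=pose(q);out=[];prev=np.zeros(4)
    for r in rows:
        for j in range(1,5):
            c=prev+(np.array(r)-prev)*j/4
            q=step(q,p0+r0.apply(c[:3]/100),r0*Ro.from_euler('z',c[3],degrees=True),W,n=2,**k)
        prev=np.array(r);out.append(q)
    return q
E
cat > t2.py <<'E'
from ik import *
L=load();q0,q1,q2,q3=[np.array(l[0]) for l in L[:4]]
print('null dir at q2',np.linalg.svd(jac(q2))[2][6].round(2))
for nm,W in [('unit',np.ones(7)),('spd',(np.array([108,108,147,147,172,172,172])/150.)**2)]:
  for kn,null in [(0,None),(.05,q0),(.3,q0),(.05,np.zeros(7)),(.3,np.zeros(7))]:
    print(nm,kn,null is q0)
    for a,rows,b in [(q0,[[0,0,-5,0]],q1),(q1,[[-2,-1,0,5],[-2,-1,0,10],[-2,-1,0,13]],q2),(q2,[[-2.5,-.2,0,0],[-5,-.5,0,-2],[-7.5,-.7,0,-4]],q3)]:
        print('   ',run(a,rows,W,null=null,kn=kn).round(1),b.round(1))
E
python3 t2.py
```

```text
null dir at q2 [-0.35  0.03  0.69 -0.02 -0.47  0.01  0.43]
unit 0 False
    [-65.9  37.5  -1.7  80.3   1.2  62.2  -4.2] [-66.   37.4  -1.5  80.1   1.   62.3  -4.1]
    [-66.   36.6   2.3  82.2  -1.5  61.1 -12.8] [-66.   36.7   2.3  82.5  -1.5  60.9 -13. ]
    [-57.8  35.1   0.8  86.   -0.5  59.   -2.4] [-57.3  35.1   0.7  86.   -0.3  59.   -2. ]
unit 0.05 True
    [-65.9  37.5  -1.7  80.3   1.2  62.2  -4.2] [-66.   37.4  -1.5  80.1   1.   62.3  -4.1]
    [-65.9  36.6   2.1  82.2  -1.4  61.1 -12.9] [-66.   36.7   2.3  82.5  -1.5  60.9 -13. ]
    [-57.7  35.1   0.7  86.   -0.5  59.   -2.5] [-57.3  35.1   0.7  86.   -0.3  59.   -2. ]
unit 0.3 True
    [-65.9  37.5  -1.7  80.3   1.2  62.2  -4.2] [-66.   37.4  -1.5  80.1   1.   62.3  -4.1]
    [-65.8  36.6   2.   82.2  -1.4  61.1 -13. ] [-66.   36.7   2.3  82.5  -1.5  60.9 -13. ]
    [-57.7  35.1   0.7  86.   -0.5  59.   -2.5] [-57.3  35.1   0.7  86.   -0.3  59.   -2. ]
unit 0.05 False
    [-64.   37.5  -5.5  80.4   3.8  62.3  -6.5] [-66.   37.4  -1.5  80.1   1.   62.3  -4.1]
    [-61.6  36.4  -6.2  82.5   4.2  61.2 -18. ] [-66.   36.7   
[... 1159 characters left out ...]
.3  82.5  -1.5  60.9 -13. ]
    [-58.9  35.2   2.9  85.9  -1.9  59.   -1.1] [-57.3  35.1   0.7  86.   -0.3  59.   -2. ]
spd 0.05 False
    [-61.7  37.5 -10.1  80.6   6.9  62.5  -9.3] [-66.   37.4  -1.5  80.1   1.   62.3  -4.1]
    [-56.7  36.6 -15.7  82.8  10.5  61.9 -23.8] [-66.   36.7   2.3  82.5  -1.5  60.9 -13. ]
    [-49.2  35.1 -15.1  86.5  10.   59.7 -12.3] [-57.3  35.1   0.7  86.   -0.3  59.   -2. ]
spd 0.3 False
    [-56.   38.1 -21.4  81.   14.5  63.7 -16.1] [-66.   37.4  -1.5  80.1   1.   62.3  -4.1]
    [-54.5  36.8 -20.   82.9  13.4  62.4 -26.3] [-66.   36.7   2.3  82.5  -1.5  60.9 -13. ]
    [-46.7  35.4 -19.7  86.7  13.   60.3 -15.2] [-57.3  35.1   0.7  86.   -0.3  59.   -2. ]
```

```bash
cat > plan.py <<'E'
from ik import *
lo=np.array([-155.06,-18.47,-90,0,-83.41,0,-161.91]);hi=np.array([155.06,123.98,86.84,140.48,263.41,116,161.91])
def clear(q):
    P=fkp(q,X);b=[1e9]*3;B=np.array([[.21,.05,.33],[.25,.22,.74]])
    for k in range(3):
        for t in np.linspace(0,1,40):
            c=P[k]*(1-t)+P[k+1]*t;b[k]=min(b[k],np.linalg.norm(c-np.clip(c,*B)))
    return np.round(b,3)
def go(q,p,az,n=20,W=np.ones(7)):
    """line to world p, tool x azimuth az via turn given in deg (positive about tool z)"""
    p0,r0=pose(q)
    for i in range(1,n+1):
        q=step(q,p0+(np.array(p)-p0)*i/n,r0*Ro.from_euler('z',az*i/n,degrees=True),W,n=2)
    return q
def show(nm,q):
    P=fkp(q,X);print(nm,q.round(0),'E',P[1].round(2),'clear',clear(q),'OK' if ((q>lo+2)&(q<hi-2)).all() else 'LIMIT')
E
cat > t3.py <<'E'
from plan import *
q=np.array(load()[-1][0]);show('now',q)
p=pose(q)[0]
for i in range(4): q=go(q,[.32,.45,.283],44); show('turn',q)
for nm,t,a in [('above',[.376,.39,.25],0),('grasp',[.376,.39,.012],0),('lift',[.376,.39,.14],0),('mid',[.45,.50,.17],13),('front',[.50,.49,.16],0),('in',[.53,.462,.15],0),('home',[.53,.462,.11],0),('ret',[.53,.462,.25],0)]:
    q=go(q,t,a);show(nm,q)
E
python3 t3.py
```

```text
now [-57.  35.   1.  86.  -0.  59.  -2.] E [0.18 0.24 0.68] clear [0.038 0.038 0.234] OK
turn [-65.  36.  14.  85.  -9.  60. -39.] E [0.15 0.27 0.67] clear [0.079 0.079 0.239] OK
turn [-72.  38.  27.  85. -18.  62. -75.] E [0.12 0.29 0.67] clear [0.113 0.113 0.238] OK
turn [ -77.   41.   40.   85.  -27.   65. -110.] E [0.09 0.32 0.65] clear [0.143 0.146 0.238] OK
turn [ -82.   45.   52.   84.  -36.   69. -146.] E [0.06 0.35 0.63] clear [0.167 0.174 0.24 ] OK
above [ -73.   45.   50.   89.  -37.   63. -136.] E [0.12 0.34 0.63] clear [0.126 0.136 0.21 ] OK
grasp [ -66.   63.   33.  100.  -57.   35. -120.] E [0.2  0.41 0.49] clear [0.09  0.184 0.222] OK
lift [ -70.   53.   43.   97.  -46.   49. -129.] E [0.15 0.38 0.57] clear [0.113 0.161 0.21 ] OK
mid [ -68.   62.   48.   64.  -44.   71. -157.] E [0.19 0.41 0.51] clear [0.1   0.192 0.343] OK
front [ -62.   65.   47.   57.  -44.   74. -156.] E [0.23 0.4  0.49] clear [0.071 0.18  0.367] OK
in [ -58.   66.   47.   56.  -44.   73. -153.] E [0.26 0.39 0.48] clear [0.052 0.168 0.369] OK
home [ -58.   68.   46.   59.  -45.   69. -152.] E [0.26 0.4  0.46] clear [0.053 0.176 0.369] OK
ret [ -57.   60.   48.   48.  -41.   85. -158.] E [0.26 0.36 0.52] clear [0.045 0.143 0.369] OK
```

```bash
cat > t4.py <<'E'
from plan import *
import time
q0=np.array(load()[-1][0]);rng=np.random.default_rng(1)
def ok(q): return ((q>lo+3)&(q<hi-3)).all()
def tail(q,tot):
    m=1;
    for t,a in [([.376,.39,.2],175.6-tot),([.376,.39,.012],0),([.376,.39,.14],0),([.45,.50,.17],13),([.50,.49,.16],0),([.53,.462,.15],0),([.53,.462,.11],0),([.53,.462,.25],0)]:
        q=go(q,t,a,5)
        if not ok(q): return -1,q
        m=min(m,clear(q)[:2].min())
    return m,q
best=[];T=time.time()
while time.time()-T<240:
    n=rng.integers(1,4);q=q0;tot=0;seq=[];good=True
    for i in range(n):
        t=[rng.uniform(.2,.4),rng.uniform(.42,.62),rng.uniform(.15,.42)];a=rng.uniform(20,195)-tot if (i%2==0) else rng.uniform(-40,100)-tot
        q=go(q,t,0,4)
        if not ok(q) or clear(q)[:2].min()<.035: good=False;break
        q=go(q,t,a,8);tot+=a;seq.append((np.round(t,2).tolist(),round(a)))
        if not ok(q) or clear(q)[:2].min()<.035: good=False;break
    if not good: continue
    try: m,qf=tail(q,tot)
    except Exception: continue
    best.append((m,seq))
best.sort(key=lambda b:-b[0]);print(len(best))
for b in best[:8]:print(b)
E
python3 t4.py
```

```text
1033
(np.float64(0.057), [([0.3, 0.43, 0.17], 156), ([0.29, 0.61, 0.36], -171), ([0.32, 0.59, 0.22], 119)])
(np.float64(0.056), [([0.24, 0.52, 0.18], 110), ([0.36, 0.62, 0.28], -108), ([0.32, 0.49, 0.18], 110)])
(np.float64(0.056), [([0.34, 0.45, 0.18], 151), ([0.31, 0.59, 0.37], -121), ([0.32, 0.57, 0.2], 2)])
(np.float64(0.054), [([0.23, 0.43, 0.27], 58), ([0.3, 0.58, 0.39], -86), ([0.25, 0.48, 0.2], 130)])
(np.float64(0.054), [([0.29, 0.51, 0.2], 135), ([0.37, 0.57, 0.36], -139), ([0.31, 0.46, 0.36], 186)])
(np.float64(0.054), [([0.32, 0.5, 0.18], 54), ([0.27, 0.47, 0.41], -64), ([0.21, 0.45, 0.16], 36)])
(np.float64(0.054), [([0.31, 0.49, 0.35], 149), ([0.38, 0.61, 0.34], -117), ([0.28, 0.55, 0.28], 10)])
(np.float64(0.053), [([0.28, 0.54, 0.16], 138), ([0.38, 0.59, 0.39], -85)])
```

```bash
cat > t5.py <<'E'
from plan import *
for pre in [[([.32,.45,.283],176)],[([.3,.48,.20],176)],[([.24,.52,.18],110),([.36,.62,.28],-108),([.32,.49,.18],174)]]:
    q=np.array(load()[-1][0]);print('----')
    for t,a in pre: q=go(q,t,0);show('',q);q=go(q,t,a,40);show('',q)
    for nm,t,a in [('above',[.354,.403,.2],0),('grasp',[.354,.403,.012],0),('lift',[.354,.403,.14],0),('mid',[.44,.55,.15],13),('front',[.483,.507,.135],0),('in',[.512,.479,.135],0),('home',[.512,.479,.108],0),('ret',[.512,.479,.17],0),('back',[.44,.55,.17],0)]:
        q=go(q,t,a);show(nm,q)
E
python3 t5.py; grep -o nothing /dev/null; python3 -c "
from h import *
s=manip.sense();print(s['joint_efforts'].round(1))"
```

```text
----
 [-58.  35.   1.  85.  -0.  60.  -3.] E [0.18 0.25 0.67] clear [0.044 0.044 0.241] OK
 [ -82.   45.   52.   84.  -36.   69. -146.] E [0.06 0.35 0.63] clear [0.166 0.174 0.24 ] OK
above [ -75.   48.   47.   94.  -41.   56. -135.] E [0.11 0.36 0.61] clear [0.135 0.157 0.209] OK
grasp [ -69.   63.   33.  101.  -58.   35. -121.] E [0.18 0.42 0.5 ] clear [0.104 0.192 0.222] OK
lift [ -73.   53.   43.   98.  -46.   49. -131.] E [0.13 0.38 0.58] clear [0.127 0.17  0.209] OK
mid [ -69.   66.   48.   56.  -45.   74. -163.] E [0.19 0.43 0.48] clear [0.105 0.211 0.38 ] LIMIT
front [ -64.   66.   47.   58.  -45.   71. -157.] E [0.22 0.41 0.47] clear [0.082 0.194 0.369] OK
in [ -60.   66.   47.   58.  -45.   71. -154.] E [0.25 0.4  0.47] clear [0.064 0.18  0.367] OK
home [ -61.   68.   46.   59.  -46.   69. -154.] E [0.25 0.41 0.46] clear [0.064 0.186 0.367] OK
ret [ -60.   64.   47.   56.  -43.   75. -156.] E [0.24 0.39 0.49] clear [0.063 0.172 0.367] OK
back [ -68.   65.   48.   55.  -44.   76. -164.] E [0.18 0.42 0.49] clear [0.105 0.206 0.38 ] LIMIT
----
 [-62.  42.   1.  89.  -1.  49.  
[... 1774 characters left out ...]
 56.   98.  -56.   57. -122.] E [0.11 0.42 0.54] clear [0.149 0.189 0.209] OK
mid [ -71.   69.   59.   56.  -55.   79. -159.] E [0.17 0.45 0.45] clear [0.117 0.229 0.38 ] OK
front [ -66.   70.   58.   58.  -55.   76. -153.] E [0.21 0.43 0.45] clear [0.094 0.213 0.369] OK
in [ -63.   70.   58.   58.  -54.   76. -150.] E [0.23 0.42 0.45] clear [0.077 0.199 0.367] OK
home [ -63.   71.   57.   59.  -56.   74. -149.] E [0.24 0.42 0.43] clear [0.077 0.205 0.367] OK
ret [ -62.   67.   59.   55.  -53.   80. -151.] E [0.23 0.41 0.47] clear [0.075 0.192 0.367] OK
back [ -70.   68.   59.   54.  -54.   81. -160.] E [0.17 0.44 0.46] clear [0.116 0.225 0.38 ] OK
[  0.6 -82.2  -0.3 -24.1   0.1  -0.3   2.6]
```

Request:
send_rows(
  motion=[
    [1,3,0.4,2.5,0],
    [1,6,0.8,5,0],
    [1,9,1.2,7.5,0],
    [1,11.6,1.5,10,0],
    [1,11.6,1.5,10,7],
    [1,11.6,1.5,10,14],
    [1,11.6,1.5,10,21],
    [1,11.6,1.5,10,28],
    [1,11.6,1.5,10,35],
    [1,11.6,1.5,10,42],
    [1,11.6,1.5,10,49],
    [1,11.6,1.5,10,56],
    [1,11.6,1.5,10,63],
    [1,11.6,1.5,10,70],
    [1,11.6,1.5,10,77],
    [1,11.6,1.5,10,84],
    [1,11.6,1.5,10,91],
    [1,11.6,1.5,10,98],
    [1,11.6,1.5,10,105],
    [1,11.6,1.5,10,110],
  ],
)

```text
time_s: 4.37
eef_pos: [0.2364, 0.5236, 0.1807]
eef_rot: [[0.826, 0.564, -0.0], [0.564, -0.826, -0.001], [-0.001, 0.001, -1.0]]
wrist_force: [0.8, 0.2, -0.0]
grip_width: 0.085
grasp_force: 0.0
```

```bash
python3 st.py
```

```text
4.3667 [-84.9  48.3  33.6  89.6 -31.6  52.  -95.9] [0.2364 0.5236 0.1807] [[0.826, 0.564, -0.0], [0.564, -0.826, -0.001], [-0.001, 0.001, -1.0]] [ 0.8  0.2 -0. ]
[ 0.22   0.005 -0.022  0.521  0.    -0.012  0.291  0.005  0.002  0.212] res 0.000462791461040446
[[0.0, 0.0, 0.22], [0.056, 0.38, 0.572], [0.238, 0.519, 0.393], [0.236, 0.523, 0.181]]
```

Request:
send_rows(
  motion=[
    [1,3.2,-0.2,-2,0],
    [1,6.4,-0.4,-4,0],
    [1,9.6,-0.6,-6,0],
    [1,12.8,-0.8,-8,0],
    [1,15.7,-0.9,-10,0],
    [1,15.7,-0.9,-10,-7],
    [1,15.7,-0.9,-10,-14],
    [1,15.7,-0.9,-10,-21],
    [1,15.7,-0.9,-10,-28],
    [1,15.7,-0.9,-10,-35],
    [1,15.7,-0.9,-10,-42],
    [1,15.7,-0.9,-10,-49],
    [1,15.7,-0.9,-10,-56],
    [1,15.7,-0.9,-10,-63],
    [1,15.7,-0.9,-10,-70],
    [1,15.7,-0.9,-10,-77],
    [1,15.7,-0.9,-10,-84],
    [1,15.7,-0.9,-10,-91],
    [1,15.7,-0.9,-10,-98],
    [1,15.7,-0.9,-10,-105],
  ],
)

```text
time_s: 6.03
eef_pos: [0.3607, 0.6202, 0.2805]
eef_rot: [[-0.767, 0.642, -0.001], [0.642, 0.767, -0.001], [-0.0, -0.001, -1.0]]
wrist_force: [-1.3, -0.5, 0.1]
grip_width: 0.0855
grasp_force: 0.0
```

```bash
python3 st.py
```

```text
6.0333 [-65.9  55.8  14.   39.1 -11.5  86.   -7. ] [0.3607 0.6202 0.2805] [[-0.767, 0.642, -0.001], [0.642, 0.767, -0.001], [-0.0, -0.001, -1.0]] [-1.3 -0.5  0.1]
[ 0.206  0.002 -0.023  0.523  0.002 -0.012  0.292  0.004  0.002  0.2  ] res 0.00040008430930277283
[[0.0, 0.0, 0.206], [0.197, 0.384, 0.503], [0.366, 0.622, 0.48], [0.361, 0.62, 0.28]]
```

Request:
send_rows(
  motion=[
    [1,-1,-2.6,2,0],
    [1,-2.1,-5.2,4,0],
    [1,-3.2,-7.8,6,0],
    [1,-4.2,-10.4,8,0],
    [1,-5.2,-12.6,10,0],
    [1,-5.2,-12.6,10,7],
    [1,-5.2,-12.6,10,14],
    [1,-5.2,-12.6,10,21],
    [1,-5.2,-12.6,10,28],
    [1,-5.2,-12.6,10,35],
    [1,-5.2,-12.6,10,42],
    [1,-5.2,-12.6,10,49],
    [1,-5.2,-12.6,10,56],
    [1,-5.2,-12.6,10,63],
    [1,-5.2,-12.6,10,70],
    [1,-5.2,-12.6,10,77],
    [1,-5.2,-12.6,10,84],
    [1,-5.2,-12.6,10,91],
    [1,-5.2,-12.6,10,98],
    [1,-5.2,-12.6,10,105],
  ],
)

```text
time_s: 7.7
eef_pos: [0.3185, 0.4905, 0.1807]
eef_rot: [[0.825, 0.565, -0.0], [0.565, -0.825, -0.001], [-0.001, 0.0, -1.0]]
wrist_force: [-0.3, 0.4, -0.5]
grip_width: 0.0854
grasp_force: 0.0
```

Request:
send_rows(
  motion=[
    [1,0,0,0,7],
    [1,0,0,0,14],
    [1,0,0,0,21],
    [1,0,0,0,28],
    [1,0,0,0,35],
    [1,0,0,0,42],
    [1,0,0,0,49],
    [1,0,0,0,56],
    [1,0,0,0,63],
    [1,0,0,0,66],
    [1,0,0,0,66],
  ],
)

```text
time_s: 8.62
eef_pos: [0.3185, 0.4904, 0.1805]
eef_rot: [[0.853, -0.522, -0.0], [-0.522, -0.853, -0.001], [0.0, 0.001, -1.0]]
wrist_force: [-0.2, -0.2, 0.2]
grip_width: 0.0856
grasp_force: 0.0
```

```bash
python3 st.py; python3 -c "
from m import *
web('wrist','blue_shelf');web('side','blue_shelf')"
```

```text
8.6167 [ -84.6   57.6   59.4   87.6  -52.7   66.  -135.7] [0.3185 0.4904 0.1805] [[0.853, -0.522, -0.0], [-0.522, -0.853, -0.001], [0.0, 0.001, -1.0]] [-0.2 -0.2  0.2]
[ 0.098  0.001 -0.024  0.526  0.001 -0.01   0.292  0.005  0.001  0.096] res 0.0018161332244041595
[[0.0, 0.0, 0.098], [0.054, 0.43, 0.396], [0.315, 0.485, 0.277], [0.318, 0.489, 0.181]]m.py:7: RuntimeWarning: Mean of empty slice.
  f=lambda Q:(np.round(Q.mean(0),3),np.round(np.degrees(np.arctan2(*np.linalg.svd((Q-Q.mean(0))[:,:2],full_matrices=False)[2][0][::-1])),1),len(Q))
  ret = um.true_divide(
Traceback (most recent call last):
  File "m.py", line 8, in web
    print(n,l,'rect',r,'web',f(W),'plate',f(T))
                                          ~^^^
  File "m.py", line 7, in <lambda>
    f=lambda Q:(np.round(Q.mean(0),3),np.round(np.degrees(np.arctan2(*np.linalg.svd((Q-Q.mean(0))[:,:2],full_matrices=False)[2][0][::-1])),1),len(Q))
                                                                      ~~~~~~~~~~~~~~~~~~~~~~~~~~~~~~~~~~~~~~~~~~~~~~~~~~~~~~~~~^^^
IndexError: index 0 is out of bounds for axis 0 with size 0
```

Request:
send_rows(
  motion=[
    [1,2.5,1.9,2,0],
    [1,5,3.7,4,0],
    [1,7.6,5.6,7,0],
    [1,7.6,5.6,7,0],
    [1,7.6,5.6,7,0],
  ],
)

```text
time_s: 9.13
eef_pos: [0.3548, 0.4017, 0.1105]
eef_rot: [[0.853, -0.521, -0.001], [-0.521, -0.853, -0.001], [-0.001, 0.002, -1.0]]
wrist_force: [-0.8, 0.2, 0.2]
grip_width: 0.085
grasp_force: 0.0
```

```bash
python3 - <<'E'
from h import *
s,p,d=snap('wrist','w1.png');o=finder.outline_of('blue_shelf','wrist')
print(s['time_s'],s['eef_pos'],np.round(s['eef_rot'],3).tolist(),s['joint_positions'].round(0))
for k in o[:1]:
    P=pts('wrist',s,d,k['mask']);W=P[(P[:,2]>.043)&(P[:,2]<.054)];c=W.mean(0)
    L=(W-s['eef_pos'])@s['eef_rot'];print(k['score'],len(W),'in tool',np.percentile(L,[1,50,99],axis=0).round(4).tolist())
    v=np.linalg.svd((L-L.mean(0))[:,:2],full_matrices=False)[2][0];print('web dir in tool deg',np.degrees(np.arctan(v[1]/v[0])))
E
```

```text
9.1333 [0.35481413 0.40172853 0.11049751] [[0.853, -0.521, -0.001], [-0.521, -0.853, -0.001], [-0.001, 0.002, -1.0]] [ -76.   59.   53.  102.  -60.   53. -117.]
0.6 2676 in tool [[-0.01, -0.0137, 0.0594], [0.0347, 0.0001, 0.0618], [0.0756, 0.0105, 0.064]]
web dir in tool deg -0.39339709610099327
```

View pics/w1.png

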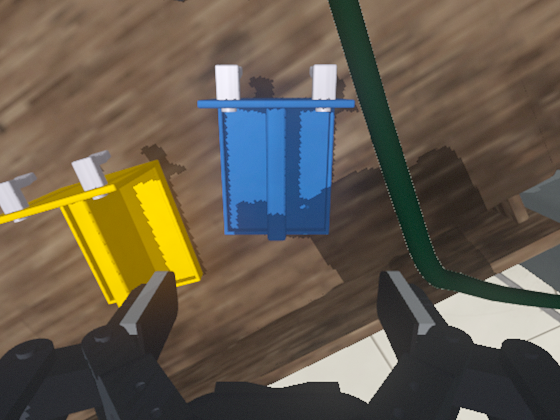

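Request:
send_rows(
  motion=[
    [0.2,0.4,0,3,0],
    [0.2,0.4,0,6,0],
    [0.2,0.4,0,8.5,0],
    [0.2,0.4,0,9.7,0],
    [0.2,0.4,0,9.7,0],
    [-1,0.4,0,9.7,0],
    [-1,0.4,0,9.7,0],
    [-1,0.4,0,9.7,0],
    [-1,0.4,0,9.7,0],
    [-1,0.4,0,9.7,0],
    [-1,0.4,0,9.7,0],
  ],
  force=70,
)

```text
time_s: 10.15
eef_pos: [0.3582, 0.4015, 0.0157]
eef_rot: [[0.854, -0.521, 0.001], [-0.521, -0.854, 0.002], [-0.0, -0.002, -1.0]]
wrist_force: [-2.9, 0.9, 12.6]
grip_width: 0.0109
grasp_force: 70.0
```

Request:
send_rows(
  motion=[
    [-1,0,0,-2,0],
    [-1,0,0,-5,0],
    [-1,0,0,-8,0],
    [-1,0,0,-11,0],
    [-1,0,0,-13.4,0],
    [-1,-0.1,-3,-13.4,2],
    [-1,-0.3,-6,-13.4,5],
    [-1,-0.4,-9,-13.4,8],
    [-1,-0.5,-12,-13.4,11],
    [-1,-0.6,-15,-13.4,13],
    [-1,-0.7,-17,-13.4,13],
    [-1,-0.7,-17,-13.4,13],
    [-1,-0.7,-17,-13.4,13],
  ],
)

```text
time_s: 11.23
eef_pos: [0.4409, 0.5495, 0.1484]
eef_rot: [[0.714, -0.7, 0.0], [-0.7, -0.714, -0.001], [0.001, 0.0, -1.0]]
wrist_force: [-0.4, -0.9, -3.3]
grip_width: 0.0109
grasp_force: 69.1
```

```bash
cat > look.py <<'E'
from m import *
import sys
s=manip.sense();print(s['time_s'],s['joint_positions'].round(0),s['wrist_force'].round(1))
ims=[]
for n in ['scene','side']:
    s,p,d=snap(n);ims.append(p);P=pts(n,s,d,np.ones(d.shape,bool))
    o=finder.outline_of('blue_shelf',n)
    for k in o[:1]:
        Q=pts(n,s,d,k['mask']);L=(Q-s['eef_pos'])@s['eef_rot'];zt=np.percentile(Q[:,2],99.5)
        T=Q[Q[:,2]>zt-.010];v=np.linalg.svd((T-T.mean(0))[:,:2],full_matrices=False)[2][0]
        print(n,'ztop',zt.round(4),'zmin',np.percentile(Q[:,2],1).round(4),'plate top mean',T.mean(0).round(4),'az',np.degrees(np.arctan(v[1]/v[0])).round(1),len(T))
    for l in ['blue_hooks','top_slots']:
        for k in finder.mark_of(l,n)[:1]:
            u,v=np.round(k['at']).astype(int);m=np.zeros(d.shape,bool);m[v,u]=1;print(l,k['score'],u,v,pts(n,s,d,m).round(4).tolist())
c=np.hstack([i[80:360,150:430] for i in ims]);cv2.imwrite('pics/'+sys.argv[1],cv2.resize(c,(800,400))[:,:,::-1])
E
python3 look.py l1.png
```

```text
11.2333 [ -71.   69.   60.   59.  -55.   78. -156.] [-0.4 -0.9 -3.3]
scene ztop 0.2029 zmin 0.0701 plate top mean [0.4542 0.4962 0.2015] az -51.6 51
blue_hooks 0.79 248 173 [[0.4286, 0.556, 0.2308]]
side ztop 0.2007 zmin 0.1276 plate top mean [0.5035 0.5149 0.1964] az 53.0 71
blue_hooks 0.68 265 181 [[0.4415, 0.5754, 0.2296]]
top_slots 0.92 250 174 [[0.565, 0.4287, 0.1599]]
```

View pics/l1.png

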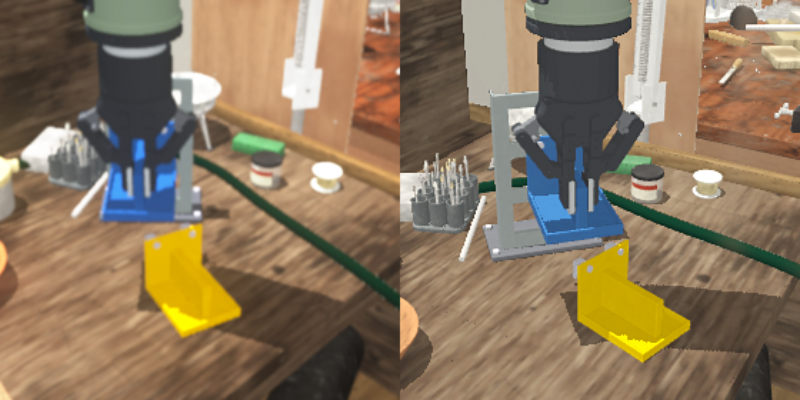

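Request:
send_rows(
  motion=[
    [-1,2,0,0.3,0],
    [-1,4,0,0.6,0],
    [-1,6,0,1,0],
    [-1,6.5,0,1,0],
    [-1,6.5,0,1,0],
    [-1,6.5,0,1,0],
  ],
)

```text
time_s: 12.13
eef_pos: [0.4867, 0.5047, 0.1384]
eef_rot: [[0.715, -0.7, -0.0], [-0.7, -0.715, 0.0], [-0.0, -0.0, -1.0]]
wrist_force: [-0.5, 0.8, -1.6]
grip_width: 0.0109
grasp_force: 69.1
```

```bash
python3 - <<'E'
from h import *
s,p,d=snap('wrist','w2.png');P=pts('wrist',s,d,np.ones(d.shape,bool));print(s['time_s'],s['eef_pos'],s['joint_positions'].round(0),s['wrist_force'])
L=(P-s['eef_pos'])@s['eef_rot']
for nm,m in [('up',(P[:,2]>.19)&(L[:,0]>.09)&(L[:,0]<.2)&(abs(L[:,1])<.12)),('blue top',(P[:,2]>.170)&(P[:,2]<.2)&(L[:,0]>.055)&(L[:,0]<.1)&(abs(L[:,1])<.07))]:
    Q=L[m];print(nm,len(Q),np.percentile(Q,[0.5,50,99.5],axis=0).round(4).tolist() if len(Q) else '')
E
```

```text
12.1333 [0.4866554  0.50468554 0.13841963] [ -66.   69.   59.   60.  -55.   76. -150.] [-0.52646913  0.78997334 -1.63580209]
up 0 
blue top 14835 [[0.0558, -0.0375, -0.057], [0.0732, 0.0009, -0.0501], [0.0899, 0.0395, -0.0319]]
```

View pics/w2.png

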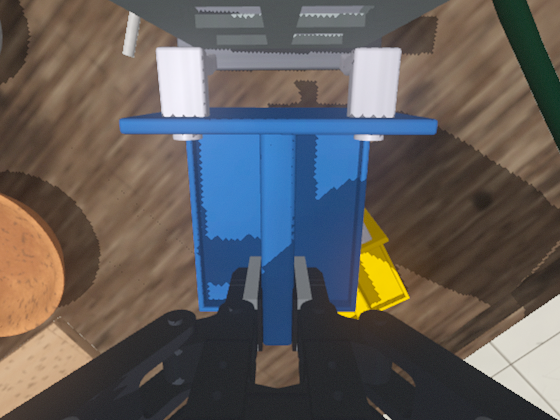

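Request:
send_rows(
  motion=[
    [-1,1,0,0,0],
    [-1,2,0,0,0],
    [-1,2.8,0,0,0],
    [-1,3.3,0,0,0],
    [-1,3.3,0,0,0],
    [-1,3.3,0,0,0],
  ],
)

```text
time_s: 12.68
eef_pos: [0.5107, 0.481, 0.1383]
eef_rot: [[0.714, -0.7, -0.0], [-0.7, -0.714, -0.0], [-0.0, 0.0, -1.0]]
wrist_force: [-1.3, 0.2, -2.1]
grip_width: 0.011
grasp_force: 69.2
```

Request:
send_rows(
  motion=[
    [-1,0.2,0,0,0],
    [-1,0.4,0,0,0],
    [-1,0.4,0,0,0],
  ],
)

```text
time_s: 12.93
eef_pos: [0.5129, 0.4788, 0.1382]
eef_rot: [[0.715, -0.699, -0.001], [-0.699, -0.715, 0.001], [-0.001, 0.0, -1.0]]
wrist_force: [-4.2, 0.7, -1.5]
grip_width: 0.0108
grasp_force: 69.2
```

Request:
send_rows(
  motion=[
    [-1,0.2,0,0,0],
    [-1,0.2,0,0,0],
    [-1,0.2,0,0,0],
  ],
)

```text
time_s: 13.18
eef_pos: [0.5129, 0.4786, 0.1382]
eef_rot: [[0.716, -0.698, -0.003], [-0.698, -0.716, 0.002], [-0.004, 0.001, -1.0]]
wrist_force: [-12.9, 5.7, 1.1]
grip_width: 0.0107
grasp_force: 69.8
```

```bash
python3 look.py l2.png
```

```text
13.1833 [ -63.   69.   58.   60.  -55.   76. -147.] [-12.9   5.7   1.1]
scene ztop 0.189 zmin 0.0541 plate top mean [0.5505 0.4275 0.185 ] az 40.0 66
blue_hooks 0.89 253 151 [[0.5018, 0.482, 0.2191]]
top_slots 0.26 252 150 [[0.5039, 0.4823, 0.2203]]
side ztop 0.1997 zmin 0.0588 plate top mean [0.5543 0.4687 0.1968] az -45.1 28
blue_hooks 0.85 250 167 [[0.5137, 0.5038, 0.21]]
```

View pics/l2.png

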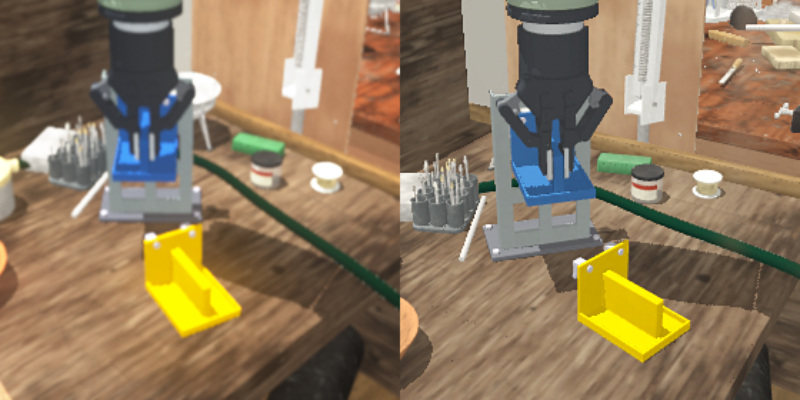

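Request:
send_rows(
  motion=[
    [-1,-0.4,0,0,0],
    [-1,-0.4,0,0,0],
    [-1,-0.4,0,0.4,0],
    [-1,-0.4,0,0.8,0],
    [-1,-0.4,0,1.2,0],
    [-1,-0.4,0,1.6,0],
    [-1,-0.4,0,1.6,0],
  ],
)

```text
time_s: 14.17
eef_pos: [0.5118, 0.4795, 0.1211]
eef_rot: [[0.714, -0.7, -0.001], [-0.7, -0.714, -0.001], [-0.0, 0.001, -1.0]]
wrist_force: [0.3, -0.4, -3.0]
grip_width: 0.011
grasp_force: 69.1
```

Request:
send_rows(
  motion=[
    [-1,0,0,0.3,0],
    [-1,0,0,0.6,0],
    [-1,0,0,0.9,0],
    [-1,0,0,1,0],
    [-1,0,0,1,0],
  ],
)

```text
time_s: 14.58
eef_pos: [0.5119, 0.4797, 0.1119]
eef_rot: [[0.714, -0.7, -0.0], [-0.7, -0.714, -0.0], [0.0, 0.0, -1.0]]
wrist_force: [-0.0, 0.0, -2.2]
grip_width: 0.0111
grasp_force: 69.2
```

Request:
send_rows(
  motion=[
    [-1,0,0,0.2,0],
    [-1,0,0,0.3,0],
    [-1,0,0,0.3,0],
  ],
)

```text
time_s: 14.83
eef_pos: [0.5124, 0.4797, 0.1099]
eef_rot: [[0.714, -0.7, 0.001], [-0.7, -0.714, -0.0], [0.001, -0.001, -1.0]]
wrist_force: [-2.7, -0.9, 8.2]
grip_width: 0.0112
grasp_force: 70.9
```

Request:
send_rows(
  motion=[
    [-0.3,0,0,0,0],
    [-0.3,0,0,0,0],
    [-0.3,0,0,0,0],
    [-0.3,0,0,0,0],
    [-0.3,0,0,0,0],
    [-0.3,0,0,0,0],
  ],
)

```text
time_s: 15.33
eef_pos: [0.512, 0.4797, 0.1092]
eef_rot: [[0.714, -0.7, -0.0], [-0.7, -0.714, -0.0], [0.0, 0.0, -1.0]]
wrist_force: [0.0, 0.1, 0.1]
grip_width: 0.0299
grasp_force: 0.0
```

Request:
send_rows(
  motion=[
    [-0.3,0,0,-1,0],
    [-0.3,0,0,-3,0],
    [-0.3,0,0,-5.5,0],
    [-0.3,-2,0,-6.5,0],
    [-0.3,-5,0,-6.5,0],
    [-0.3,-8,0,-6.5,0],
    [-0.3,-8,0,-6.5,0],
    [-0.3,-8,0,-6.5,0],
  ],
)

```text
time_s: 16.0
eef_pos: [0.4537, 0.5369, 0.1749]
eef_rot: [[0.716, -0.698, 0.0], [-0.698, -0.716, 0.0], [-0.0, -0.0, -1.0]]
wrist_force: [-0.6, -0.5, 0.6]
grip_width: 0.0302
grasp_force: 0.0
```

```bash
python3 look.py l3.png
```

```text
16.0 [ -69.   67.   60.   57.  -54.   80. -156.] [-0.6 -0.5  0.6]
scene ztop 0.1648 zmin 0.0846 plate top mean [0.5661 0.4438 0.1605] az -28.9 103
blue_hooks 0.7 254 166 [[0.5576, 0.4321, 0.1532]]
side ztop 0.1641 zmin 0.0822 plate top mean [0.5578 0.443  0.1605] az -65.4 139
blue_hooks 0.75 312 307 [[0.3914, 0.5186, -0.0012]]
top_slots 0.73 250 176 [[0.4733, 0.5642, 0.2259]]
```

View pics/l3.png

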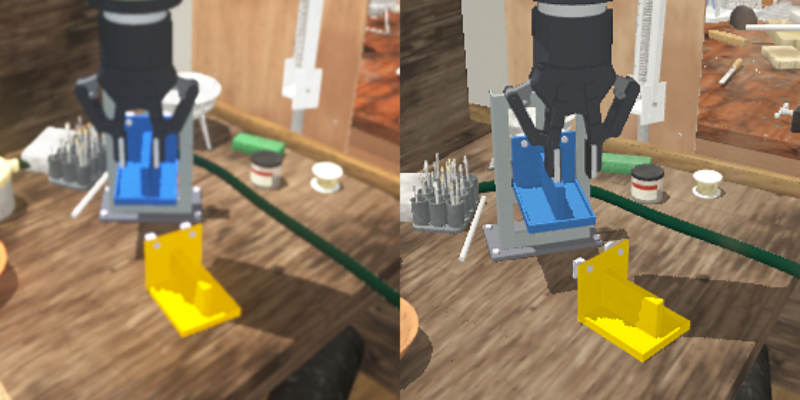

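The shelf hangs level in the top slots, with its plate top at z ≈ 0.164 m (hung-home height). The hand is clear and the yellow shelf hasn't moved.

```bash
python3 -c "
from bench import manip
print(manip.sign_off())"
```

```text
the job is handed in; nothing more can be done
None
```

The blue shelf hangs by both hooks in the top slots, the yellow shelf is where it was, and the job was handed in at about 16 s; no verdict was returned.

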